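Push a used coffee capsule through the spring flap of its bin

ROBOT

A 6-joint arm with a two-finger parallel gripper is mounted at the origin on a cart in front of the work surface, level with it; the furniture and walls round the work are solid. World frame = base frame: x ahead of the robot, y to its left, z up, the work surface at z = 0. Lengths are in mm, angles in degrees, forces in N, time in s.
With the tool pointing down it reaches from about 300 to 875 mm from the base axis. Payload 6.4 kg.
Tool frame: the origin (TCP) lies midway between the tips of the shut fingers; the grasp point (between the pads) lies 19 mm behind it; x points along the fingers, z is the direction in which the jaws open and shut, and the axes are right-handed (so a half turn about x gives the same grasp; the last joint's range is limited). The gripper opens to 85 mm and grips with 20 to 120 N. Pads are 22 mm wide; open, the fingers measure 114 mm over their backs; the gripper's body (76 mm by 85 mm) begins 54 mm behind the grasp point. The pads swing forward as they close: fully open they stand 13 mm farther back than shut.
Start: joints at [-83.784, 10.359, 92.074, -0, 77.567, -11.82], TCP at [178.051, -546.753, 231.288] pointing down, gripper open.
Joint ranges: [-171.53, 171.53], [-51.25, 118.39], [17.06, 147.69], [-65.23, 245.23], [0, 150.52], [-178.68, 178.68]. Speed limits (degrees/s): [147.25, 147.25, 172.46, 180, 180, 180].

INTERFACE

Orientations are given as a 3x3 rotation matrix whose columns are the frame's x, y, z axes.
In Python, from station import r, grab_frame, camera_params, job gives the robot as it stands.
- The arm moves only by the tool send_rows, never from a script. Its argument "motion" is a list of rows, each an object of numbers: "x", "y", "z": the shift along the tool's x, y, z in units of 60 mm (1.0 is 60 mm); "rx", "ry", "rz": the turn, a rotation vector about the tool's x, y, z in units of 10 degrees (1.0 is 10 degrees); "fingers": the gripper's target within -1 to 1 (fully open at 1, half-way at 0, shut at -1). In form: [{"x": .., "y": .., "z": .., "rx": .., "ry": .., "rz": .., "fingers": ..}, ...]. A call has 1 to 20 rows; each row shifts and turns the commanded pose from where the row before left it, along the tool's axes as they then stand; what a row does not reach is not made up. A row lasts 1/8 s, in which the tool goes at most 62.5 mm and 10.7 degrees, less where a joint would pass 70% of its speed; a pose out of reach is approached as far as the arm can. A call is refused whole if a number of a shift passes 1 or a number of a turn 1, either way. A call with a gripper value outside its range is refused whole. The fingers move at their own pace and stop on an object; "force" is the grip in N (left out, the last holds). Time passes only in rows, so rows that do not move let the fingers close. It gives the time, the measured TCP pose, the force and the opening at its end, in the units of the state.
- r.state(): the state, without advancing time (a new reading comes with each control period).
- grab_frame(name): name is "scene" or "top" or "wrist"; returns (picture, depth): 420x560x3 uint8, red, green, blue; 420x560 float32, mm along the optical axis (not along the pixel's ray), 0 where there is no reading.
- camera_params(name): a dict with "fx", "fy", "cx", "cy" (pixels), "view" (4x4, takes a point from world to camera coordinates); the wrist camera has in their place "tool_from_camera" (4x4, takes a point from camera to tool coordinates, whose origin is the TCP and whose axes are the tool frame's). Camera axes: x right, y up, looking along -z (the intrinsics and any distortion apply to the point x, -y, -z); pixel columns grow to the right and rows downward; lengths in mm; the calibration is good to about 2 mm. The wrist camera is an equidistant fisheye: a pixel r from the principal point sees the ray r / f radians off the axis. A picture is of the moment at which its call begins: read the wrist's pose just before it. camera_params takes no time and is no camera call.
- job.finish_job(): hands the job in, once; it reports no verdict.
The state is a dict: "clock": time; "joints": joint angles; "qvel": joint speeds; "joint_torque": joint torques, N m; "tool_pos": TCP position; "eef_rot": TCP orientation; "ft_force": force on the tool from outside, world axes, zero at the start; "ft_torque": the same for the moment, N m; "width": finger opening in mm.
Only numpy, scipy, OpenCV 4.12 (cv2) and the standard library are available. Lean on these libraries where they do the work, as an engineer would, in place of code of your own. Each camera call takes 0.05 s, during which the arm holds its last target.

TASK

Without gripping or lifting anything, post the used coffee capsule into the capsule bin: push the self-closing flap open by its raised rib with one finger and, while that finger keeps it open, push the capsule along the chute and over the edge with the other finger, so that it drops inside. The capsule must never be set on the shut flap. Then let the flap spring fully shut, and leave the cup, the teaspoon and the spice jar where they stand.

Things in the scene. Friction and masses are not known exactly. Their poses are not given: they have to be found in the camera images.
- bin: Capsule bin, fixed: white box 216 mm long (x), 132 wide (y), grey lid at height 105 mm; hollow, 4 mm floor; origin: centre of its underside. From x = -108 to -15 mm the lid is a flat ledge with a chute along x between two guide ribs (8 mm high, 5 thick, 42 apart inside) centred on y = -15 mm; from x = -12 to +98 mm it is the black flap. Its x axis points roughly to the robot's right.
- flap_part (a joint): Flap angle, rad: 0 = shut, flush with the ledge; grows as it is pushed down into the bin, stop at 0.8. 110 mm long, 118 wide, free end at the end of the chute. A spring shuts it (0.16 N m shut, 0.28 at 0.6 rad); the capsule's weight cannot open it. 0.45 rad lets the capsule through.
- flap_hinge (a point): On the flap's hinge line, at the end far from the chute (bin x = +98, y = 0, height 105 mm). The axis is along the bin's y.
- press_face (a point): Middle of the sloping top face of the press rib, 26 mm wide, that stands on the flap beside the line of the chute; moves with the flap (shut: bin x = +46, y = +33, height 152 mm). A fingertip on this face held 12 mm above the ledge's level opens the flap 0.5 rad near the face's near end and more as it slides towards the hinge (about 0.6).
- rib_near_end (a point): Highest, near end of the press rib's face, towards the chute (shut: bin x = +15, y = +33, height 164 mm, 59 mm above the flap). From here the face slopes down towards the hinge, to bin x = +77 mm and 34 mm above the flap. Moves with the flap.
- chute_edge (a point): Middle of the chute's end on the ledge's top surface, where the opening begins (bin x = -15, y = -15, height 105 mm). Fixed to the bin.
- capsule_center (a point): Centre of the loose used coffee capsule: a plain aluminium cone frustum 28 mm high, 36 mm across at its rim and 27 mm near its top, about 15 g, standing on its wide rim in the chute; the point is half-way up, 14 mm above the ledge.
- cup: Bystander: small dark espresso cup, 65 x 93 x 53 mm with its handle, loose on the worktop; origin at the centre of its underside.
- spoon: Bystander: steel teaspoon 130 x 26 x 11 mm, loose on the worktop; origin at the centre of its underside.
- jar: Bystander: spice jar with black cap, 45 mm across and 105 mm high, loose on the worktop; origin at the centre of its underside.

How it is judged:
By the outcome, as a careful person would: the job done as asked, in the order asked, and still so for the second after the job is handed in, with the robot touching nothing.
It also fails if it takes over 48 s, if anything falls off the work surface, if the arm or the gripper's body presses on something with over 40 N, if the wrist force passes 120 N, or if a joint passes its speed limit or range.

## Working session

There is one attempt and no reset: what is moved stays moved. The work goes in short steps, Python scripts to look and compute and a tool call to move; the robot and the scene stay as the last step left them, time stands still between calls to the robot, and variables do not carry over. Pictures are saved under pics/ and viewed, and the job is handed in when it is done.

Besides the shell and the picture viewer there is one more tool, called after "Emit:" as name([rows], argument=value, ...), one row to a line, values as JSON. send_rows: Moves the arm, as the interface text tells. Its arguments: {"type":"object","properties":{"motion":{"type":"array","items":{"type":"object","properties":{"x":{"type":"number"},"y":{"type":"number"},"z":{"type":"number"},"rx":{"type":"number"},"ry":{"type":"number"},"rz":{"type":"number"},"fingers":{"type":"number"}}}},"force":{"type":"number"}},"required":["motion"]}

```bash
ls; mkdir -p pics; python3 - <<'E'
from station import r, grab_frame, camera_params, job
import cv2,numpy as np
print(r.state())
for n in ["scene","top","wrist"]:
    p,d=grab_frame(n); cv2.imwrite(f"pics/{n}0.png",p[:,:,::-1]); np.save(f"pics/{n}0.npy",d)
    print(n,camera_params(n))
E
```

```text
pics
{'clock': 0.0, 'joints': array([-8.37843390e+01,  1.04020911e+01,  9.21334706e+01, -1.19348935e-03,
        7.75671089e+01, -1.18191400e+01]), 'qvel': array([-0.05319835, -0.01492501,  0.01683445, -0.15147847,  0.03357672,
       -0.04021932]), 'joint_torque': array([-1.08934379e-03, -4.44877803e+01, -3.51339555e+01, -4.08117430e-04,
        9.17873054e-03, -1.08505324e-05]), 'tool_pos': array([ 177.97381556, -546.16673288,  230.36691192]), 'eef_rot': array([[-2.14237436e-04,  9.50867290e-01,  3.09598694e-01],
       [ 1.77920255e-03,  3.09598574e-01, -9.50865688e-01],
       [-9.99998394e-01,  3.47127759e-04, -1.75811311e-03]]), 'ft_force': array([0.79230366, 0.03729822, 1.02199715]), 'ft_torque': array([ 0.02088025, -0.01502854,  0.00441882]), 'width': 85.31927228979885}
scene {'fx': 423.08039678420107, 'fy': 423.08039678420107, 'cx': 273.1443599025681, 'cy': 214.27191440542458, 'view': array([[-8.33311338e-01, -5.52417982e-01, -2.06539809e-02,
         5.48713347e+02],
       [ 2.07944446e-01, -3.47860199e-01,  9.14194941e-01,
        -1.94536851e+02],
       [-5.12202422e-01
[... 376 characters left out ...]
3371927e-02,  8.70316606e-02,
        -5.89559847e+02],
       [-8.61875934e-02,  3.63165944e-02,  9.95616796e-01,
        -9.33507456e+02],
       [ 0.00000000e+00,  0.00000000e+00,  0.00000000e+00,
         1.00000000e+00]])}
wrist {'fx': 325.19226210127806, 'fy': 325.19226210127806, 'cx': 284.11991346735937, 'cy': 212.94396353906245, 'tool_from_camera': array([[ 1.66519936e-03,  2.70780966e-01, -9.62639546e-01,
        -1.42939486e+02],
       [-1.71079128e-03,  9.62640243e-01,  2.70778203e-01,
         6.86718871e+01],
       [ 9.99997150e-01,  1.19597565e-03,  2.06623763e-03,
         6.44541669e-01],
       [ 0.00000000e+00,  0.00000000e+00,  0.00000000e+00,
         1.00000000e+00]])}
```

View pics/scene0.png

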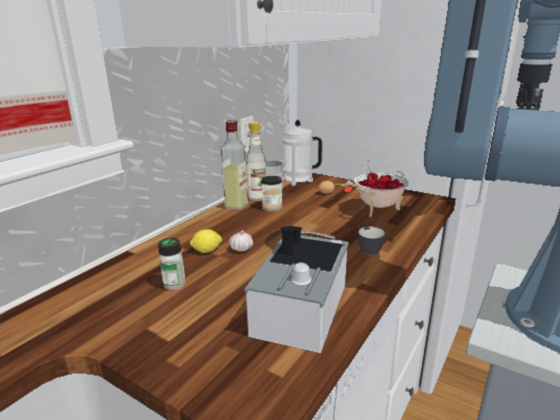

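View pics/top0.png

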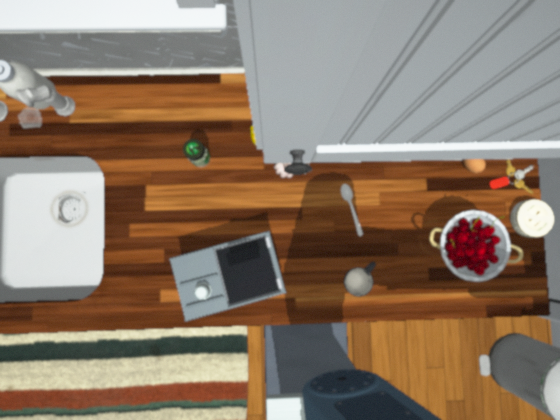

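View pics/wrist0.png

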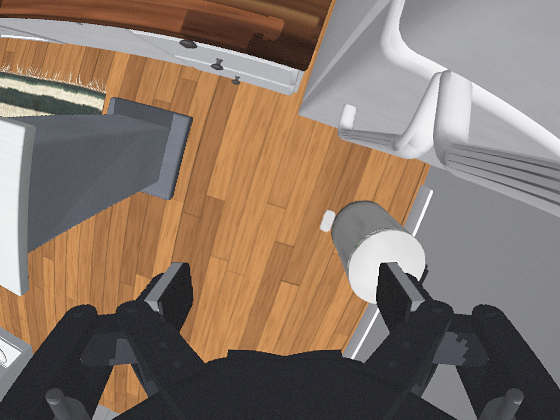

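```bash
cat > h.py <<'E'
import numpy as np,cv2
from station import r, grab_frame, camera_params, job
def w2c(n,P):
    c=camera_params(n);p=c['view'][:3,:3]@np.asarray(P,float)+c['view'][:3,3]
    return np.array([c['cx']+c['fx']*p[0]/-p[2], c['cy']-c['fy']*p[1]/-p[2]])
def ray(n,u,v):
    c=camera_params(n);R=c['view'][:3,:3];t=c['view'][:3,3]
    d=np.array([(u-c['cx'])/c['fx'],-(v-c['cy'])/c['fy'],-1.])
    return -R.T@t, R.T@d
def onz(n,u,v,z):
    o,d=ray(n,u,v); return o+d*(z-o[2])/d[2]
def dep(n,u,v,D):
    o,d=ray(n,u,v); return o+d*D
E
python3 - <<'E'
from h import *
p=cv2.imread('pics/top0.png'); cv2.imwrite('pics/topc.png',cv2.resize(p[225:325,160:300],None,fx=5.5,fy=5.5,interpolation=cv2.INTER_CUBIC))
p=cv2.imread('pics/scene0.png'); cv2.imwrite('pics/scenec.png',cv2.resize(p[220:345,240:360],None,fx=4.5,fy=4.5,interpolation=cv2.INTER_CUBIC))
E
```

```text
(no output)
```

View pics/topc.png

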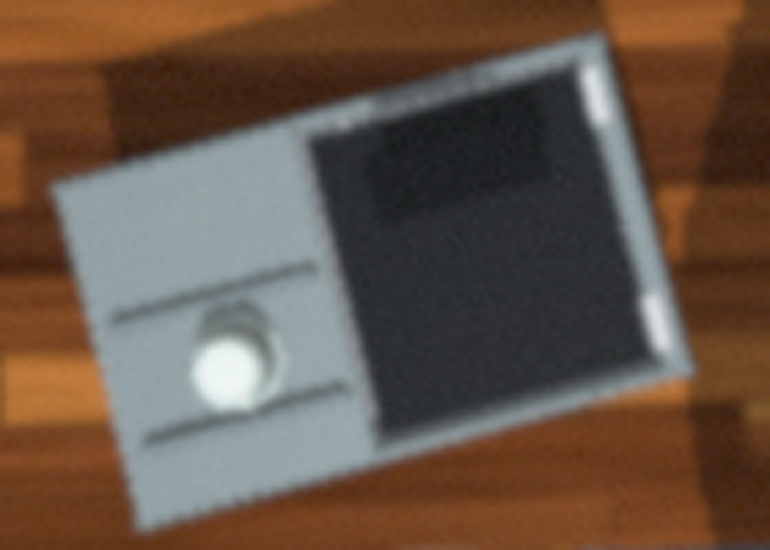

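View pics/scenec.png

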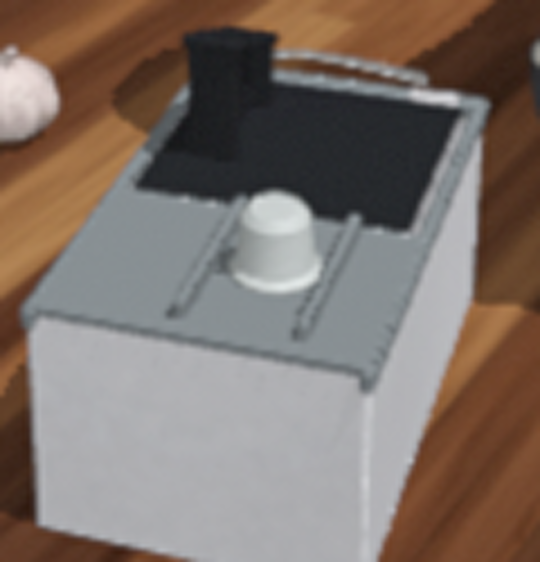

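```bash
cat >> h.py <<'E'
def tc(u,v): return (u+.5)/5.5-.5+160,(v+.5)/5.5-.5+225
def sc(u,v): return (u+.5)/4.5-.5+240,(v+.5)/4.5-.5+220
E
python3 - <<'E'
from h import *
from scipy.optimize import least_squares
obsT=[((-108,66,105),(52,187)),((108,66,105),(605,33)),((108,-66,105),(693,372)),((-108,-66,105),(138,530)),
]
obsS=[((-108,66,105),(22,312)),((-108,-66,105),(367,383)),((108,-66,105),(490,100))]
W=lambda q,P:np.array([q[0]+np.cos(q[2])*P[0]-np.sin(q[2])*P[1],q[1]+np.sin(q[2])*P[0]+np.cos(q[2])*P[1],P[2]])
def res(q,T=True,S=True):
    o=[]
    if T:
        for P,m in obsT:o+=list(w2c('top',W(q,P))-tc(*m))
    if S:
        for P,m in obsS:o+=list(w2c('scene',W(q,P))-sc(*m))
    return o
for a,b in((1,0),(0,1),(1,1)):
    s=least_squares(res,[480,150,-1.3],args=(a,b)); print(s.x,np.degrees(s.x[2]),np.round(s.fun,1))
q=s.x; np.save('bin.npy',q)
B=lambda w:(np.array([[np.cos(q[2]),np.sin(q[2])],[-np.sin(q[2]),np.cos(q[2])]])@(w[:2]-q[:2]))
print('cap top',B(onz('top',*tc(226,370),133)), 'scene',B(onz('scene',*sc(277,208),133)))
print('chute ribs ends top',[B(onz('top',*tc(*m),110)) for m in((112,318),(316,266),(348,387),(147,440))])
d=np.load('pics/top0.npy')
print('rib z', d[246,243], [dep('top',243,246,d[246,243])])
for m in((376,118),(376,220),(545,92),(550,180)):print(B(onz('top',*tc(*m),160)),B(onz('top',*tc(*m),139)))
for n,u,v in(('top',200,292),('top',262,265),('top',190,262)):
    x=dep(n,u,v,d[v,u]);print(x,B(x))
# bystanders
for nm,u,v in(('cup',358,281),('spoon',352,210),('jar',196,150)):print(nm,dep('top',u,v,d[v,u]))
# cabinet heights
for u,v in((320,155),(400,150),(320,120),(298,160),(297,170)):print('cab',d[v,u],dep('top',u,v,d[v,u]))
E
```

```text
[442.67075726 232.11708448  -1.32730375] -76.0489029137598 [ 0.6  0.1 -0.8  0.9 -0.4 -0.3  0.5 -0.6]
[435.61493125 239.17350611  -1.34070141] -76.81653213191609 [-0.1 -0.1  0.2 -0.7 -0.2  1.1]
[440.48233505 233.68783525  -1.33097136] -76.25904153447105 [-0.   1.  -1.4  2.1 -1.2  1.  -0.4  0.3  0.  -2.2 -0.2 -3.5 -1.7 -0.7]
cap top [-55.0926151  -14.63353465] scene [-58.30414955 -18.55343792]
chute ribs ends top [array([-96.18756225,  14.0103969 ]), array([-17.18268894,  12.55547079]), array([-16.80829667, -34.64508016]), array([-94.49750309, -33.6197571 ])]
rib z 865.47626 [array([503.35790088, 198.62409587, 104.65979955])]
[24.02908939 59.96378553] [21.84103591 60.35935528]
[14.88300087 24.59140675] [12.45977104 24.07743502]
[85.24850161 53.0363903 ] [84.6346028  53.25383369]
[78.8579686  21.94239312] [78.07974793 21.36030644]
[412.65908383 285.54329911 130.47035284] [-56.98026737 -14.70957415]
[462.15203591 159.19867667 102.77917241] [77.50450705  3.35590057]
[472.60206535 310.77593988 103.322221  ] [-67.25232632  49.51138814]
cup [413.20462462 -64.58838501   7.00980238]
spoon [581.72303868 -56.24539741  10.75934691]
jar [711.800751   296.01131194 106.85117733]
cab 464.92645 [607.47920477  80.59533342 520.29177141]
cab 451.9918 [608.02904432  -6.58675439 536.51107166]
cab 330.52292 [607.49111533  96.6360718  654.70293852]
cab 434.20007 [596.30642204 107.94900309 549.18846354]
cab 426.5388 [584.37905922 109.76383526 555.78476264]
```

Emit:
send_rows([
  {"x": -0.2, "rx": -0.7, "fingers": 1},
  {"x": -0.2, "rx": -0.7},
  {"rx": -0.7},
  {"y": 0.7225, "z": -0.457},
  {"y": 0.7225, "z": -0.457},
  {"y": 0.7225, "z": -0.457},
  {"y": 0.7225, "z": -0.457},
  {"y": 0.7225, "z": -0.457},
  {"y": 0.7225, "z": -0.457},
  {"y": 0.7225, "z": -0.457},
  {"y": 0.7225, "z": -0.457},
  {"y": 0.7225, "z": -0.457},
  {"y": 0.7225, "z": -0.457},
  {"y": 0.7225, "z": -0.457},
  {"y": 0.7225, "z": -0.457},
  {"y": 0.7225, "z": -0.457},
  {"y": 0.7225, "z": -0.457},
  {"y": 0.7225, "z": -0.457},
  {"y": 0.7225, "z": -0.457},
])

```text
invalid input
```

```bash
python3 - <<'E'
from h import *
s=r.state();print(s['tool_pos'],s['eef_rot'],s['clock'],s['width'],s['joints'],s['ft_force'])
np.savez('pics/w1.npz',p=s['tool_pos'],R=s['eef_rot'])
p,d=grab_frame('wrist');cv2.imwrite('pics/w1.png',p[:,:,::-1]);np.save('pics/w1d.npy',d)
E
```

```text
[ 177.99739741 -546.33484446  230.600353  ] [[-1.64737273e-04  9.50850543e-01  3.09650155e-01]
 [ 1.30323156e-03  3.09650101e-01 -9.50849681e-01]
 [-9.99999137e-01  2.46905470e-04 -1.29018935e-03]] 0.15 85.48428261602022 [-8.37837299e+01  1.03926979e+01  9.21167209e+01 -1.32907234e-03
  7.75658339e+01 -1.18215978e+01] [ 0.61999236  0.0179812  -0.88242798]
```

View pics/w1.png

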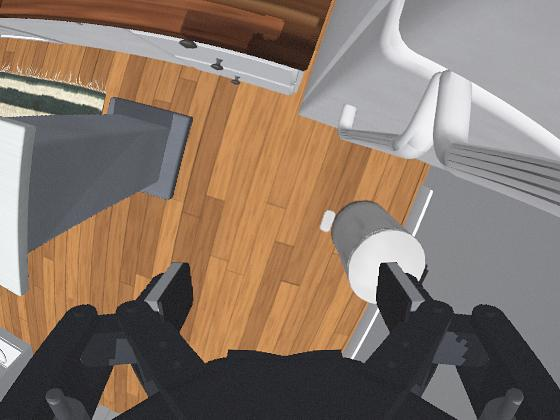

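Emit:
send_rows([
  {"x": -0.2, "y": 0, "z": 0, "rx": -0.7, "ry": 0, "rz": 0, "fingers": 1},
  {"x": -0.2, "y": 0, "z": 0, "rx": -0.7, "ry": 0, "rz": 0, "fingers": 1},
  {"x": 0, "y": 0, "z": 0, "rx": -0.7, "ry": 0, "rz": 0, "fingers": 1},
  {"x": 0, "y": 0.72, "z": -0.46, "rx": 0, "ry": 0, "rz": 0, "fingers": 1},
  {"x": 0, "y": 0.72, "z": -0.46, "rx": 0, "ry": 0, "rz": 0, "fingers": 1},
  {"x": 0, "y": 0.72, "z": -0.46, "rx": 0, "ry": 0, "rz": 0, "fingers": 1},
  {"x": 0, "y": 0.72, "z": -0.46, "rx": 0, "ry": 0, "rz": 0, "fingers": 1},
  {"x": 0, "y": 0.72, "z": -0.46, "rx": 0, "ry": 0, "rz": 0, "fingers": 1},
  {"x": 0, "y": 0.72, "z": -0.46, "rx": 0, "ry": 0, "rz": 0, "fingers": 1},
  {"x": 0, "y": 0.72, "z": -0.46, "rx": 0, "ry": 0, "rz": 0, "fingers": 1},
  {"x": 0, "y": 0.72, "z": -0.46, "rx": 0, "ry": 0, "rz": 0, "fingers": 1},
  {"x": 0, "y": 0.72, "z": -0.46, "rx": 0, "ry": 0, "rz": 0, "fingers": 1},
  {"x": 0, "y": 0.72, "z": -0.46, "rx": 0, "ry": 0, "rz": 0, "fingers": 1},
  {"x": 0, "y": 0.72, "z": -0.46, "rx": 0, "ry": 0, "rz": 0, "fingers": 1},
  {"x": 0, "y": 0.72, "z": -0.46, "rx": 0, "ry": 0, "rz": 0, "fingers": 1},
  {"x": 0, "y": 0.72, "z": -0.46, "rx": 0, "ry": 0, "rz": 0, "fingers": 1},
  {"x": 0, "y": 0.72, "z": -0.46, "rx": 0, "ry": 0, "rz": 0, "fingers": 1},
  {"x": 0, "y": 0.72, "z": -0.46, "rx": 0, "ry": 0, "rz": 0, "fingers": 1},
  {"x": 0, "y": 0.72, "z": -0.46, "rx": 0, "ry": 0, "rz": 0, "fingers": 1},
])

```text
clock: 2.58
tool_pos: [437.0, 233.5, 255.2]
eef_rot: [[0.0, 0.776, 0.63], [-0.0, 0.63, -0.776], [-1.0, 0.0, 0.0]]
ft_force: [0.1, -0.8, -0.0]
width: 85.3
```

```bash
python3 - <<'E'
from h import *
s=r.state();print(s['tool_pos'],s['eef_rot'],s['clock'],s['width'],s['joints'],s['ft_force'])
np.savez('pics/w1.npz',p=s['tool_pos'],R=s['eef_rot'])
p,d=grab_frame('wrist');cv2.imwrite('pics/w1.png',p[:,:,::-1]);np.save('pics/w1d.npy',d)
E
```

```text
[437.04484124 233.45093383 255.24653282] [[ 3.09539724e-04  7.76458143e-01  6.30168753e-01]
 [-8.90451000e-05  6.30168802e-01 -7.76458159e-01]
 [-9.99999948e-01  1.84231204e-04  2.64202070e-04]] 2.575 85.31251461783418 [ 1.43619092e+01 -1.21222256e+00  1.01656951e+02 -9.49952200e-03
  7.95393558e+01  6.53010557e+01] [ 0.09330493 -0.75737972 -0.02091037]
```

View pics/w1.png

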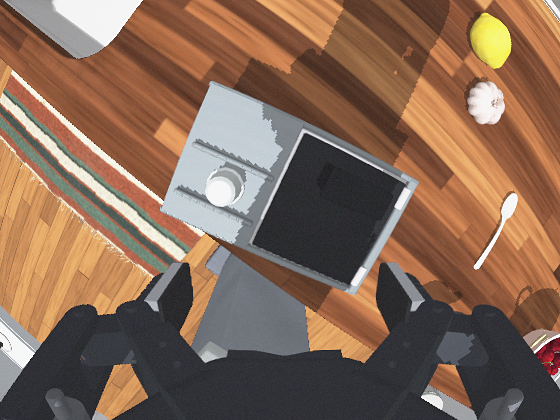

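```bash
cat >> h.py <<'E'
def wray(s,u,v):
    c=camera_params('wrist');T=c['tool_from_camera']
    a,b=(u-c['cx'])/c['fx'],(v-c['cy'])/c['fy'];th=np.hypot(a,b)
    k=np.sin(th)/th if th>1e-9 else 1
    d=np.array([a*k,-b*k,-np.cos(th)])
    return s['p']+s['R']@T[:3,3], s['R']@T[:3,:3]@d
def wz(s,u,v,z):
    o,d=wray(s,u,v);return o+d*(z-o[2])/d[2]
def crop(src,dst,u0,v0,u1,v1,f): 
    p=cv2.imread(src);cv2.imwrite(dst,cv2.resize(p[v0:v1,u0:u1],None,fx=f,fy=f,interpolation=cv2.INTER_CUBIC))
E
python3 -c "
from h import *
crop('pics/w1.png','pics/w1c.png',155,75,425,300,2.6)"
```

```text
(no output)
```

View pics/w1c.png

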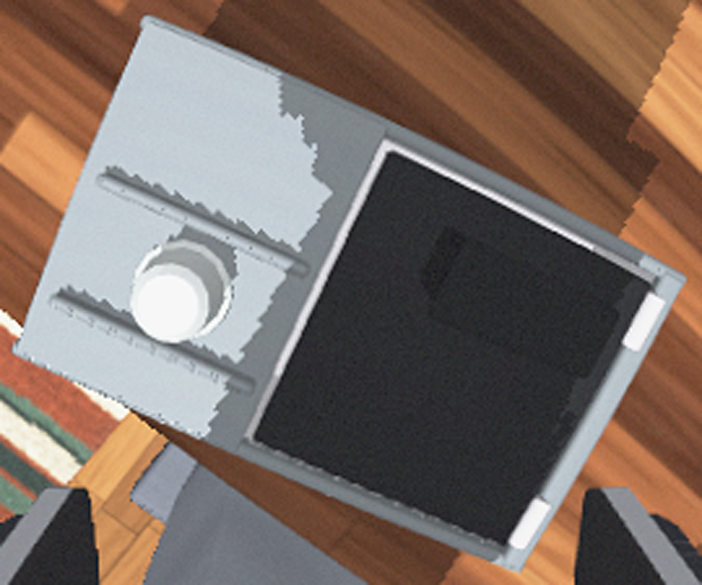

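```bash
python3 - <<'E'
from h import *
from scipy.optimize import least_squares
s=np.load('pics/w1.npz')
c=lambda u,v:((u+.5)/2.6-.5+155,(v+.5)/2.6-.5+75)
obs=[((-108,66),(144,17)),((108,66),(686,280)),((108,-66),(515,570)),((-108,-66),(14,353))]
P=np.array([wz(s,*c(*m),105)[:2] for _,m in obs]); Q=np.array([o for o,_ in obs],float)
print(P, np.linalg.norm(P-np.roll(P,1,0),axis=1))
Qc=Q-Q.mean(0);Pc=P-P.mean(0)
a=np.arctan2((Qc[:,0]*Pc[:,1]-Qc[:,1]*Pc[:,0]).sum(),(Qc*Pc).sum())
q=np.array([*P.mean(0),a]);print(q,np.degrees(a))
B=lambda w:(np.array([[np.cos(q[2]),np.sin(q[2])],[-np.sin(q[2]),np.cos(q[2])]])@(w[:2]-q[:2]))
print('corners',[B(x).round(1) for x in P])
print('cap',B(wz(s,*c(168,300),133)),'rim',B(wz(s,*c(182,290),107)))
print('ribs',[B(wz(s,*c(*m),113)).round(1) for m in((103,180),(302,268),(250,386),(58,297))])
print('rib top near end',[B(wz(s,*c(*m),164)).round(1) for m in((455,228),(430,292))],[B(wz(s,*c(*m),139)).round(1) for m in((625,308),(592,378))])
print('flap',[B(wz(s,*c(*m),105)).round(1) for m in((385,150),(252,440),(507,545),(652,287))])
D=np.load('pics/w1d.npy')
for u,v in((172,170),(250,230),(300,200)):
    c_=camera_params('wrist');o,d=wray(s,u,v);cc=camera_params('wrist');T=cc['tool_from_camera']
    dz=-(s['R']@T[:3,:3])[:,2]@d; print('z',(o+d*D[v,u]/dz)[2],D[v,u])
np.save('bin.npy',q)
E
```

```text
[[480.17325335 353.9360423 ]
 [532.22513154 142.78316951]
 [403.12166227 113.49033888]
 [351.62028581 321.06499218]] [132.68900255 217.47398399 132.38495272 213.86825026]
[441.78508324 232.81863572  -1.32991164] -76.19832411211216
corners [array([-108.5,   66.2]), array([109. ,  66.3]), array([106.7, -66. ]), array([-107.2,  -66.5])]
cap [-57.06149165 -14.92434099] rim [-56.4449525  -16.57185579]
ribs [array([-96.7,   9. ]), array([-21.2,   9.5]), array([-20.4, -36.8]), array([-96.5, -36.2])]
rib top near end [array([11. , 46.7]), array([12.8, 27.3])] [array([77.9, 47.5]), array([79.3, 21.9])]
flap [array([-12.5,  57.8]), array([-11. , -58.5]), array([ 97.8, -57.3]), array([97.8, 57.8])]
z -0.3554401801093263 398.6579
z 104.73822544816 309.39975
z 105.3125273864797 300.80365
```

```bash
python3 - <<'E'
from h import *
s=np.load('pics/w1.npz');D=np.load('pics/w1d.npy')
c=camera_params('wrist');T=c['tool_from_camera']
v,u=np.mgrid[0:420,0:560]
a=(u-c['cx'])/c['fx'];b=(v-c['cy'])/c['fy'];th=np.hypot(a,b);k=np.sinc(th/np.pi)
d=np.stack([a*k,-b*k,-np.cos(th)],-1)
P=(d*(D/np.cos(th))[...,None])@T[:3,:3].T+T[:3,3]
m=(D>0)&(P[...,0]>-60)&(P[...,0]<25)&(abs(P[...,2])<75)&(abs(P[...,1])<30)
for sg in(-1,1):
    Q=P[m&(sg*P[...,2]>0)]
    for x0 in range(-60,20,4):
        S=Q[(Q[:,0]>=x0)&(Q[:,0]<x0+4)]
        if len(S)>3: print(sg,x0,len(S),'y',S[:,1].min().round(1),S[:,1].max().round(1),'z',S[:,2].min().round(1),S[:,2].max().round(1))
E
```

```text
-1 -60 350 y 5.7 14.2 z -70.2 -41.2
-1 -56 80 y 5.6 13.2 z -64.9 -42.1
-1 -52 327 y 1.0 11.7 z -49.1 -41.5
-1 -48 229 y -3.6 12.2 z -55.7 -41.7
-1 -44 279 y -9.5 11.8 z -55.9 -41.8
-1 -40 308 y -11.1 11.7 z -56.0 -41.7
-1 -36 265 y -11.4 11.9 z -56.4 -41.5
-1 -32 255 y -11.2 11.7 z -56.1 -41.7
-1 -28 238 y -10.9 12.1 z -55.8 -41.7
-1 -24 200 y -10.9 11.9 z -56.1 -41.8
-1 -20 166 y -10.8 11.5 z -49.0 -41.5
-1 -16 59 y -10.1 8.8 z -42.9 -42.0
1 -60 377 y 5.6 14.1 z 41.5 73.4
1 -56 92 y 4.5 13.2 z 43.2 64.9
1 -52 310 y 1.1 11.6 z 42.4 50.0
1 -48 228 y -3.8 11.5 z 42.3 56.7
1 -44 286 y -10.2 11.8 z 42.4 56.9
1 -40 291 y -11.5 12.2 z 42.5 56.9
1 -36 279 y -10.8 11.4 z 42.2 56.9
1 -32 265 y -11.4 11.4 z 42.5 56.7
1 -28 221 y -11.7 11.5 z 42.5 56.7
1 -24 222 y -10.8 11.5 z 42.4 55.7
1 -20 157 y -11.6 11.4 z 42.6 55.2
1 -16 61 y -10.2 9.3 z 42.4 43.7
```

Emit:
send_rows([
  {"x": 0.4, "y": 0.108, "z": -0.091, "rx": 0, "ry": 0, "rz": 0, "fingers": 1},
  {"x": 0.4, "y": 0.108, "z": -0.091, "rx": 0, "ry": 0, "rz": 0, "fingers": 1},
  {"x": 0.4, "y": 0.107, "z": -0.091, "rx": 0, "ry": 0, "rz": 0, "fingers": 1},
  {"x": 0.217, "y": 0, "z": 0, "rx": 0, "ry": 0, "rz": 0, "fingers": 1},
  {"x": 0, "y": 0, "z": 0, "rx": 0, "ry": 0, "rz": 0, "fingers": 1},
])

```text
clock: 3.25
tool_pos: [440.8, 256.1, 169.4]
eef_rot: [[-0.002, 0.777, 0.63], [-0.001, 0.63, -0.777], [-1.0, -0.002, -0.001]]
ft_force: [-0.1, -0.5, 0.9]
width: 85.5
```

```bash
cat > look.py <<'E'
from h import *
import sys
n=sys.argv[1]
s=r.state();q=np.load('bin.npy');w=s['tool_pos'][:2]-q[:2]
C,S=np.cos(q[2]),np.sin(q[2]);print('bin xy',C*w[0]+S*w[1],-S*w[0]+C*w[1],'z',s['tool_pos'][2],'tip',s['tool_pos'][2]+13.5-105,'F',s['ft_force'],s['width'],s['clock'])
np.savez(f'pics/w{n}.npz',p=s['tool_pos'],R=s['eef_rot'])
a=[]
p,d=grab_frame('wrist');a.append(cv2.resize(p[90:350,130:440],None,fx=1.25,fy=1.25,interpolation=cv2.INTER_CUBIC))
p,d=grab_frame('scene');a.append(cv2.resize(p[180:345,225:370],None,fx=325/165,fy=325/165,interpolation=cv2.INTER_CUBIC))
cv2.imwrite(f'pics/l{n}.png',np.hstack(a)[:,:,::-1])
E
python3 look.py 2
```

```text
bin xy -22.805911805253967 4.619688290409404 z 169.41459814030458 tip 77.91459814030458 F [-0.12022922 -0.5102894   0.87022561] 85.4743958792033 3.25
```

View pics/l2.png

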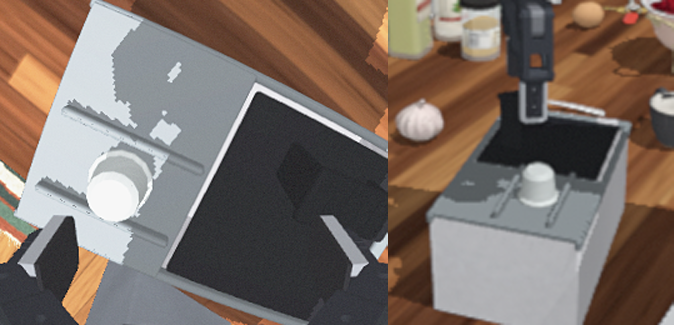

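Emit:
send_rows([
  {"x": 0.1, "y": 0.037, "z": -0.023, "rx": 0, "ry": 0, "rz": 0, "fingers": 1},
  {"x": 0.15, "y": 0, "z": 0, "rx": 0, "ry": 0, "rz": 0, "fingers": 1},
  {"x": 0.15, "y": 0, "z": 0, "rx": 0, "ry": 0, "rz": 0, "fingers": 1},
  {"x": 0.15, "y": 0, "z": 0, "rx": 0, "ry": 0, "rz": 0, "fingers": 1},
  {"x": 0.1, "y": 0, "z": 0, "rx": 0, "ry": 0, "rz": 0, "fingers": 1},
  {"x": 0, "y": 0, "z": 0, "rx": 0, "ry": 0, "rz": 0, "fingers": 1},
])

```text
clock: 4.1
tool_pos: [442.2, 258.6, 130.7]
eef_rot: [[-0.001, 0.777, 0.63], [-0.001, 0.63, -0.777], [-1.0, -0.001, 0.0]]
ft_force: [-0.5, -0.3, 2.0]
width: 85.6
```

```bash
python3 look.py 3
```

```text
bin xy -24.955758842738327 6.544506063449995 z 130.67079797053665 tip 39.170797970536654 F [-0.54218716 -0.27925374  1.99446609] 85.5711409629401 4.1
```

View pics/l3.png

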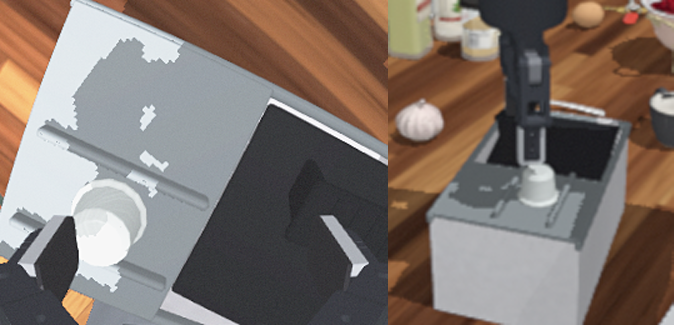

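Emit:
send_rows([
  {"x": 0.02, "y": 0.06, "z": -0.128, "rx": 0, "ry": 0, "rz": 0, "fingers": 1},
  {"x": 0.02, "y": 0.06, "z": -0.128, "rx": 0, "ry": 0, "rz": 0, "fingers": 1},
  {"x": 0, "y": 0, "z": 0, "rx": 0, "ry": 0, "rz": 0, "fingers": 1},
  {"x": 0, "y": 0, "z": 0, "rx": 0, "ry": 0, "rz": 0, "fingers": 1},
])

```text
clock: 4.7
tool_pos: [438.2, 276.1, 129.0]
eef_rot: [[0.0, 0.776, 0.63], [0.001, 0.63, -0.776], [-1.0, 0.0, -0.001]]
ft_force: [-1.1, 2.3, 2.7]
width: 85.2
```

```bash
python3 look.py 4
```

```text
bin xy -42.857884110522704 6.796876716086432 z 129.0320576609187 tip 37.532057660918696 F [-1.14223001  2.28578708  2.73817688] 85.1918220839305 4.7
```

View pics/l4.png

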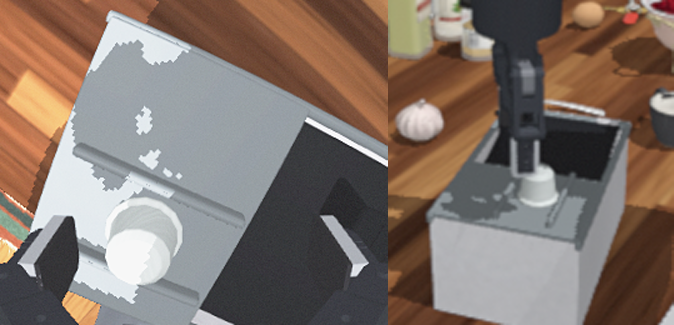

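Emit:
send_rows([
  {"x": 0.1, "y": 0, "z": 0, "rx": 0, "ry": 0, "rz": 0, "fingers": 1},
  {"x": 0.15, "y": 0, "z": 0, "rx": 0, "ry": 0, "rz": 0, "fingers": 1},
  {"x": 0.1, "y": 0, "z": 0, "rx": 0, "ry": 0, "rz": 0, "fingers": 1},
  {"x": 0.06, "y": 0, "z": 0, "rx": 0, "ry": 0, "rz": 0, "fingers": 1},
  {"x": 0, "y": 0, "z": 0, "rx": 0, "ry": 0, "rz": 0, "fingers": 1},
])

```text
clock: 5.42
tool_pos: [437.9, 281.0, 105.3]
eef_rot: [[0.001, 0.776, 0.63], [0.01, 0.63, -0.776], [-1.0, 0.007, -0.007]]
ft_force: [-6.7, 25.5, 6.7]
width: 85.2
```

```bash
python3 look.py 5
```

```text
bin xy -47.67228526184854 7.714301014488472 z 105.29528735929169 tip 13.795287359291692 F [-6.71711184 25.47303124  6.74493206] 85.16258414275178 5.425
```

View pics/l5.png

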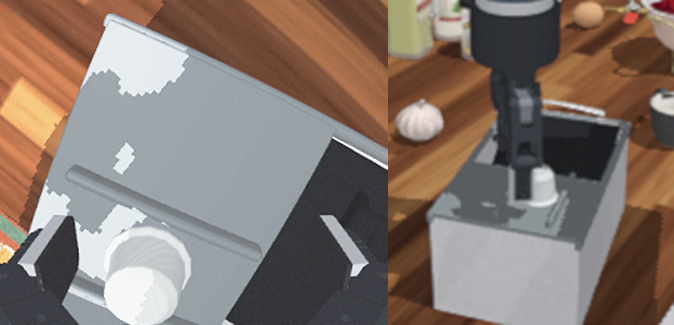

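Emit:
send_rows([
  {"x": -0.15, "y": 0, "z": 0, "rx": 0, "ry": 0, "rz": 0, "fingers": 1},
  {"x": -0.15, "y": 0, "z": 0, "rx": 0, "ry": 0, "rz": 0, "fingers": 1},
  {"x": -0.15, "y": 0, "z": 0, "rx": 0, "ry": 0, "rz": 0, "fingers": 1},
  {"x": -0.15, "y": 0, "z": 0, "rx": 0, "ry": 0, "rz": 0, "fingers": 1},
  {"x": -0.2, "y": 0, "z": 0, "rx": 0, "ry": 0, "rz": 0, "fingers": 1},
  {"x": -0.3, "y": 0, "z": 0, "rx": 0, "ry": 0, "rz": 0, "fingers": 1},
  {"x": 0, "y": 0, "z": 0, "rx": 0, "ry": 0, "rz": 0, "fingers": 1},
])

```text
clock: 6.4
tool_pos: [439.6, 275.8, 172.4]
eef_rot: [[0.004, 0.777, 0.63], [0.001, 0.63, -0.777], [-1.0, 0.004, 0.001]]
ft_force: [0.1, 0.1, 0.3]
width: 85.5
```

```bash
python3 look.py 6
```

```text
bin xy -42.257997184894535 8.178962850218548 z 172.37912999210394 tip 80.87912999210394 F [0.08860471 0.06931153 0.25582317] 85.48906341833776 6.4
```

View pics/l6.png

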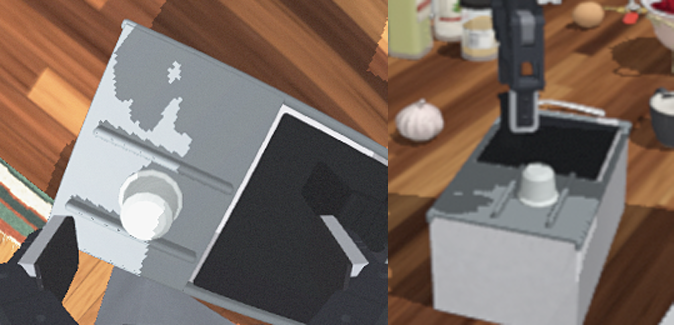

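Emit:
send_rows([
  {"x": 0, "y": -0.078, "z": -0.564, "rx": 0, "ry": 0, "rz": 0, "fingers": 1},
  {"x": 0, "y": -0.078, "z": -0.564, "rx": 0, "ry": 0, "rz": 0, "fingers": 1},
  {"x": 0, "y": -0.078, "z": -0.564, "rx": 0, "ry": 0, "rz": 0, "fingers": 1},
  {"x": 0.3, "y": 0, "z": 0, "rx": 0, "ry": 0, "rz": 0, "fingers": 1},
  {"x": 0.3, "y": 0, "z": 0, "rx": 0, "ry": 0, "rz": 0, "fingers": 1},
  {"x": 0, "y": 0, "z": 0, "rx": 0, "ry": 0, "rz": 0, "fingers": 1},
])

```text
clock: 7.25
tool_pos: [361.9, 344.7, 132.4]
eef_rot: [[-0.004, 0.777, 0.63], [-0.002, 0.63, -0.777], [-1.0, -0.004, -0.001]]
ft_force: [-0.6, -0.7, -0.1]
width: 85.2
```

```bash
sed -i 's/p\[90:350,130:440\]/p[70:330,180:490]/' look.py; python3 look.py 7
```

```text
bin xy -127.67674169689346 -50.885543075592075 z 132.36641564194343 tip 40.86641564194343 F [-0.5653236  -0.74913252 -0.1351151 ] 85.20686161029136 7.25
```

View pics/l7.png

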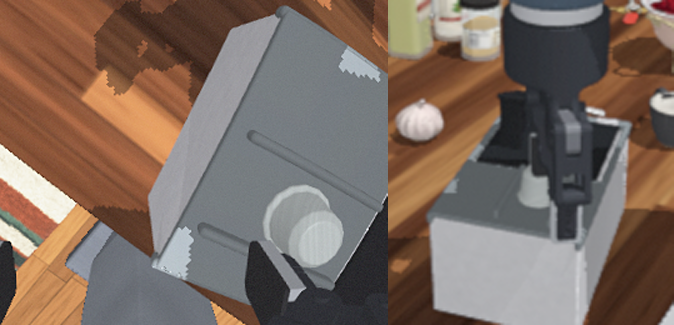

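Emit:
send_rows([
  {"x": 0.23, "y": 0.04, "z": 0.02, "rx": 0, "ry": 0, "rz": 0, "fingers": 1},
  {"x": 0.2, "y": 0, "z": 0, "rx": 0, "ry": 0, "rz": 0, "fingers": 1},
  {"x": 0, "y": 0, "z": 0, "rx": 0, "ry": 0, "rz": 0, "fingers": 1},
  {"x": 0, "y": -0.036, "z": 0.075, "rx": 0, "ry": 0, "rz": 0, "fingers": 1},
  {"x": 0, "y": -0.036, "z": 0.075, "rx": 0, "ry": 0, "rz": 0, "fingers": 1},
  {"x": 0, "y": -0.036, "z": 0.075, "rx": 0, "ry": 0, "rz": 0, "fingers": 1},
  {"x": 0, "y": -0.036, "z": 0.075, "rx": 0, "ry": 0, "rz": 0, "fingers": 1},
  {"x": 0, "y": -0.018, "z": 0.038, "rx": 0, "ry": 0, "rz": 0, "fingers": 1},
  {"x": 0, "y": 0, "z": 0, "rx": 0, "ry": 0, "rz": 0, "fingers": 1},
])

```text
clock: 8.48
tool_pos: [371.4, 324.0, 108.6]
eef_rot: [[0.0, 0.777, 0.629], [0.0, 0.629, -0.777], [-1.0, 0.0, 0.0]]
ft_force: [0.2, -0.7, -0.3]
width: 85.7
```

```bash
python3 look.py 8
```

```text
bin xy -105.32175810161766 -46.561590291561785 z 108.5522617510217 tip 17.052261751021703 F [ 0.21945973 -0.72891927 -0.26544854] 85.65675531500011 8.475
```

View pics/l8.png

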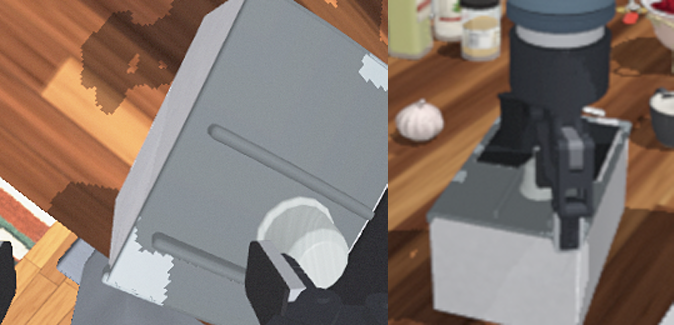

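Emit:
send_rows([
  {"x": 0, "y": 0, "z": -0.06, "rx": 0, "ry": 0, "rz": 0, "fingers": 1},
  {"x": -0.4, "y": 0, "z": 0, "rx": 0, "ry": 0, "rz": 0, "fingers": 1},
  {"x": -0.4, "y": 0, "z": 0, "rx": 0, "ry": 0, "rz": 0, "fingers": 1},
  {"x": -0.35, "y": 0, "z": 0, "rx": 0, "ry": 0, "rz": 0, "fingers": 1},
  {"x": 0, "y": 0.05, "z": 0.58, "rx": 0, "ry": 0, "rz": 0, "fingers": 1},
  {"x": 0, "y": 0.05, "z": 0.58, "rx": 0, "ry": 0, "rz": 0, "fingers": 1},
  {"x": 0, "y": 0.05, "z": 0.58, "rx": 0, "ry": 0, "rz": 0, "fingers": 1},
  {"x": 0, "y": 0, "z": 0, "rx": 0, "ry": 0, "rz": 0, "fingers": 1},
])

```text
clock: 9.57
tool_pos: [443.1, 250.4, 177.5]
eef_rot: [[0.0, 0.778, 0.628], [-0.0, 0.628, -0.778], [-1.0, 0.0, 0.0]]
ft_force: [-0.3, 0.8, -0.2]
width: 85.8
```

```bash
sed -i 's/p\[70:330,180:490\]/p[90:350,130:440]/' look.py; python3 look.py 9
```

```text
bin xy -16.766692905853358 5.440675817391305 z 177.52056240971112 tip 86.02056240971112 F [-0.2504799   0.75417069 -0.1944658 ] 85.82839639360034 9.575
```

View pics/l9.png

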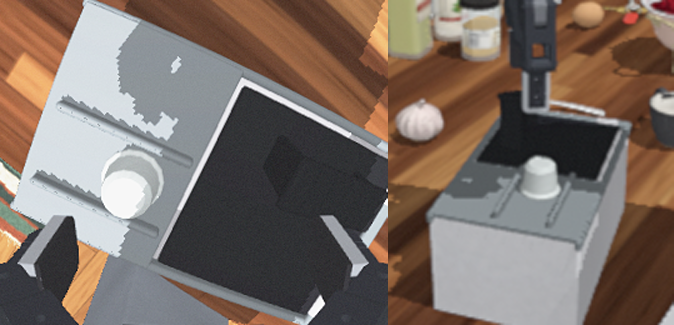

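Capsule has moved along; its top is at about (123,197) in the crop. Measure it.

```bash
python3 - <<'E'
from h import *
q=np.load('bin.npy')
B=lambda w:(np.array([[np.cos(q[2]),np.sin(q[2])],[-np.sin(q[2]),np.cos(q[2])]])@(w[:2]-q[:2]))
s=np.load('pics/w9.npz')
c=lambda u,v:((u+.5)/1.25-.5+130,(v+.5)/1.25-.5+90)
print('top',B(wz(s,*c(122,198),133)),'rim',[B(wz(s,*c(*m),106)) for m in((132,149),(164,180))])
print('rib near',[B(wz(s,*c(*m),164)) for m in((280,137),(265,165))])
print('edge',[B(wz(s,*c(*m),105)) for m in((240,80),(155,262))])
E
```

```text
top [-45.68325812 -15.96587764] rim [array([-51.54705545,   1.3734074 ]), array([-28.23932409,  -7.59355666])]
rib near [array([ 1.90015464, 48.94017312]), array([ 1.78122062, 35.92963977])]
edge [array([-14.40996523,  60.31628469]), array([-11.85491445, -59.41452492])]
```

Emit:
send_rows([
  {"x": 0.2, "y": -0.02, "z": 0.045, "rx": 0, "ry": 0, "rz": 0, "fingers": 1},
  {"x": 0.15, "y": 0, "z": 0, "rx": 0, "ry": 0, "rz": 0, "fingers": 1},
  {"x": 0.15, "y": 0, "z": 0, "rx": 0, "ry": 0, "rz": 0, "fingers": 1},
  {"x": 0.15, "y": 0, "z": 0, "rx": 0, "ry": 0, "rz": 0, "fingers": 1},
  {"x": 0.1, "y": 0, "z": 0, "rx": 0, "ry": 0, "rz": 0, "fingers": 1},
  {"x": 0.06, "y": 0, "z": 0, "rx": 0, "ry": 0, "rz": 0, "fingers": 1},
  {"x": 0, "y": 0, "z": 0, "rx": 0, "ry": 0, "rz": 0, "fingers": 1},
])

```text
clock: 10.55
tool_pos: [442.7, 248.7, 128.8]
eef_rot: [[0.0, 0.777, 0.63], [-0.0, 0.63, -0.777], [-1.0, 0.0, 0.0]]
ft_force: [0.3, 0.5, 3.1]
width: 85.1
```

```bash
python3 look.py 10
```

```text
bin xy -15.171295715727203 4.642043614221557 z 128.81523805497312 tip 37.31523805497312 F [0.29200659 0.48575305 3.06971799] 85.10795349483328 10.55
```

View pics/l10.png

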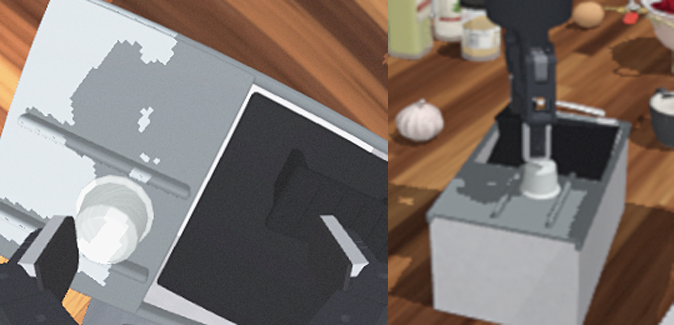

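Emit:
send_rows([
  {"x": 0.01, "y": 0.065, "z": -0.118, "rx": 0, "ry": 0, "rz": 0, "fingers": 1},
  {"x": 0.01, "y": 0.065, "z": -0.118, "rx": 0, "ry": 0, "rz": 0, "fingers": 1},
  {"x": 0, "y": 0, "z": 0, "rx": 0, "ry": 0, "rz": 0, "fingers": 1},
  {"x": 0, "y": 0, "z": 0, "rx": 0, "ry": 0, "rz": 0, "fingers": 1},
])

```text
clock: 11.15
tool_pos: [439.6, 265.2, 127.8]
eef_rot: [[0.0, 0.776, 0.63], [0.001, 0.63, -0.776], [-1.0, 0.001, -0.001]]
ft_force: [-1.1, 2.0, 3.3]
width: 85.7
```

```bash
python3 look.py 11
```

```text
bin xy -31.995435683107946 5.600651983366806 z 127.80818787711156 tip 36.30818787711155 F [-1.07653249  2.01354215  3.30986534] 85.6692908030291 11.15
```

View pics/l11.png

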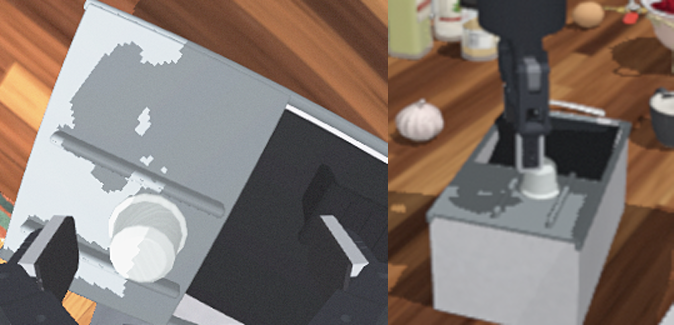

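Emit:
send_rows([
  {"x": 0.05, "y": -0.01, "z": 0.023, "rx": 0, "ry": 0, "rz": 0, "fingers": 1},
  {"x": 0.1, "y": 0, "z": 0, "rx": 0, "ry": 0, "rz": 0, "fingers": 1},
  {"x": 0.1, "y": 0, "z": 0, "rx": 0, "ry": 0, "rz": 0, "fingers": 1},
  {"x": 0, "y": 0, "z": 0, "rx": 0, "ry": 0, "rz": 0, "fingers": 1},
])

```text
clock: 11.75
tool_pos: [439.9, 262.9, 112.0]
eef_rot: [[-0.001, 0.777, 0.63], [-0.001, 0.63, -0.777], [-1.0, -0.001, -0.0]]
ft_force: [-0.7, 1.4, 2.7]
width: 85.7
```

```bash
python3 look.py 12
```

```text
bin xy -29.63318153207771 5.323605807428493 z 111.9899936550813 tip 20.489993655081307 F [-0.73314611  1.4089222   2.68795446] 85.67493401337525 11.75
```

View pics/l12.png

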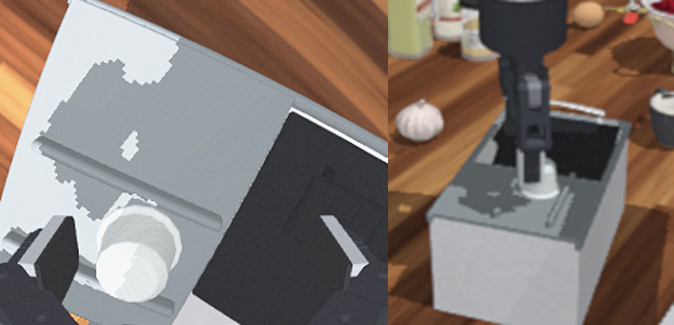

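Emit:
send_rows([
  {"x": 0.08, "y": 0, "z": 0, "rx": 0, "ry": 0, "rz": 0, "fingers": 1},
  {"x": 0.07, "y": 0, "z": 0, "rx": 0, "ry": 0, "rz": 0, "fingers": 1},
  {"x": 0, "y": 0, "z": 0, "rx": 0, "ry": 0, "rz": 0, "fingers": 1},
])

```text
clock: 12.22
tool_pos: [440.0, 263.3, 103.4]
eef_rot: [[-0.0, 0.777, 0.63], [0.0, 0.63, -0.777], [-1.0, -0.0, -0.0]]
ft_force: [-1.3, 2.6, 3.4]
width: 85.6
```

```bash
python3 look.py 13
```

```text
bin xy -30.027160411859846 5.536657964026153 z 103.35374037694886 tip 11.853740376948863 F [-1.26252245  2.60761523  3.35333362] 85.64402769598233 12.225
```

View pics/l13.png

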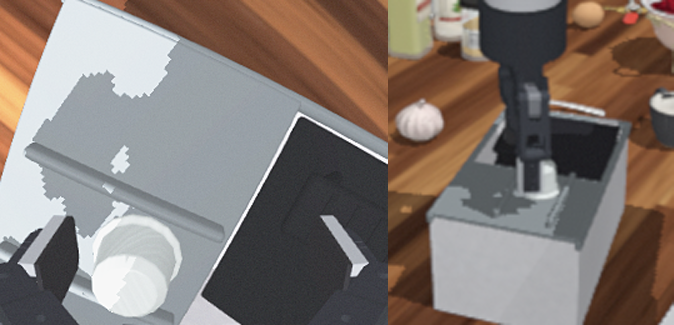

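Emit:
send_rows([
  {"x": 0, "y": -0.043, "z": 0.09, "rx": 0, "ry": 0, "rz": 0, "fingers": 1},
  {"x": 0, "y": -0.043, "z": 0.09, "rx": 0, "ry": 0, "rz": 0, "fingers": 1},
  {"x": 0, "y": -0.043, "z": 0.09, "rx": 0, "ry": 0, "rz": 0, "fingers": 1},
  {"x": 0, "y": -0.043, "z": 0.09, "rx": 0, "ry": 0, "rz": 0, "fingers": 1},
  {"x": 0, "y": 0, "z": 0, "rx": 0, "ry": 0, "rz": 0, "fingers": 1},
])

```text
clock: 12.95
tool_pos: [445.7, 239.3, 103.9]
eef_rot: [[-0.0, 0.777, 0.629], [-0.0, 0.629, -0.777], [-1.0, -0.0, -0.0]]
ft_force: [-2.5, 3.7, 5.6]
width: 85.4
```

```bash
python3 look.py 14
```

```text
bin xy -5.350914266300998 5.3129608618647515 z 103.87156777480836 tip 12.371567774808355 F [-2.47469166  3.68206836  5.57873209] 85.41606969116421 12.95
```

View pics/l14.png

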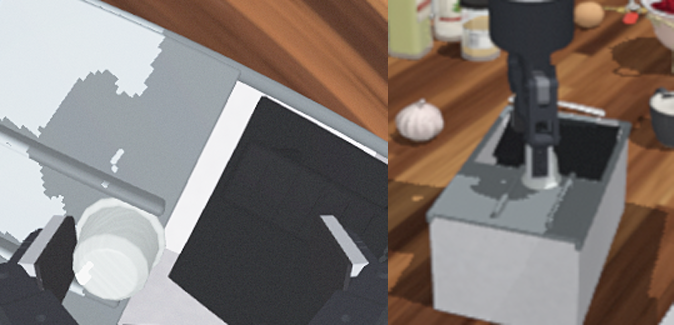

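Emit:
send_rows([
  {"x": 0, "y": -0.043, "z": 0.09, "rx": 0, "ry": 0, "rz": 0, "fingers": 1},
  {"x": 0, "y": -0.043, "z": 0.09, "rx": 0, "ry": 0, "rz": 0, "fingers": 1},
  {"x": 0, "y": -0.036, "z": 0.075, "rx": 0, "ry": 0, "rz": 0, "fingers": 1},
  {"x": 0, "y": 0, "z": 0, "rx": 0, "ry": 0, "rz": 0, "fingers": 1},
  {"x": 0, "y": 0, "z": 0, "rx": 0, "ry": 0, "rz": 0, "fingers": 1},
])

```text
clock: 13.68
tool_pos: [447.6, 223.6, 103.3]
eef_rot: [[-0.004, 0.777, 0.63], [0.001, 0.63, -0.777], [-1.0, -0.003, -0.003]]
ft_force: [-2.2, 1.0, 6.0]
width: 85.7
```

```bash
python3 look.py 15
```

```text
bin xy 10.345365376210747 3.437037237851603 z 103.3192578056277 tip 11.8192578056277 F [-2.19397137  0.99186238  5.99298794] 85.73555623412939 13.675
```

View pics/l15.png

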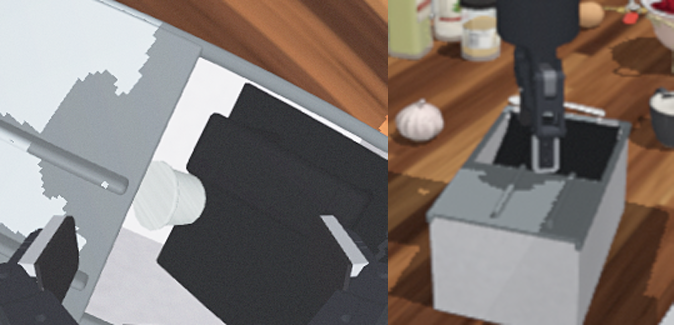

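Emit:
send_rows([
  {"x": 0, "y": 0, "z": 0, "rx": 0, "ry": 0, "rz": 0, "fingers": 1},
  {"x": 0, "y": 0, "z": 0, "rx": 0, "ry": 0, "rz": 0, "fingers": 1},
])

```text
clock: 14.02
tool_pos: [448.2, 223.2, 103.5]
eef_rot: [[-0.003, 0.777, 0.63], [-0.0, 0.63, -0.777], [-1.0, -0.003, -0.002]]
ft_force: [-7.8, 5.3, 8.2]
width: 85.3
```

```bash
python3 look.py 16
```

```text
bin xy 10.859576045020912 3.8897227206185043 z 103.47995811709119 tip 11.979958117091186 F [-7.78931684  5.27778633  8.17810041] 85.31941198053735 14.025
```

View pics/l16.png

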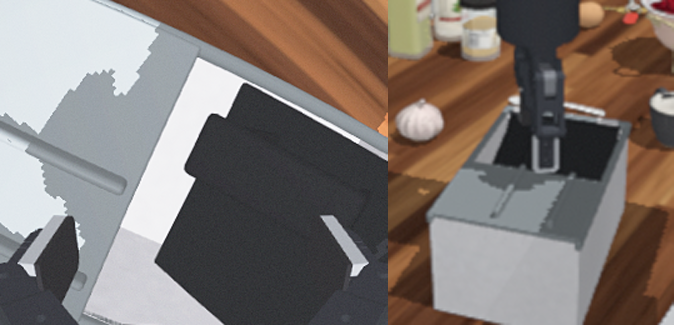

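Emit:
send_rows([
  {"x": -0.15, "y": 0, "z": 0, "rx": 0, "ry": 0, "rz": 0, "fingers": 1},
  {"x": -0.2, "y": 0, "z": 0, "rx": 0, "ry": 0, "rz": 0, "fingers": 1},
  {"x": -0.2, "y": 0, "z": 0, "rx": 0, "ry": 0, "rz": 0, "fingers": 1},
  {"x": -0.2, "y": 0, "z": 0, "rx": 0, "ry": 0, "rz": 0, "fingers": 1},
  {"x": -0.3, "y": 0, "z": 0, "rx": 0, "ry": 0, "rz": 0, "fingers": 1},
  {"x": -0.5, "y": 0, "z": 0, "rx": 0, "ry": 0, "rz": 0, "fingers": 1},
  {"x": -0.5, "y": 0, "z": 0, "rx": 0, "ry": 0, "rz": 0, "fingers": 1},
  {"x": -0.3, "y": 0, "z": 0, "rx": 0, "ry": 0, "rz": 0, "fingers": 1},
  {"x": 0, "y": 0, "z": 0, "rx": 0, "ry": 0, "rz": 0, "fingers": 1},
  {"x": 0, "y": 0, "z": 0, "rx": 0, "ry": 0, "rz": 0, "fingers": 1},
])

```text
clock: 15.38
tool_pos: [449.0, 223.2, 243.5]
eef_rot: [[-0.002, 0.777, 0.63], [-0.0, 0.63, -0.777], [-1.0, -0.002, -0.001]]
ft_force: [0.3, -0.2, -0.2]
width: 85.6
```

```bash
python3 look.py 17; python3 - <<'E'
from h import *
p,d=grab_frame('top');cv2.imwrite('pics/top2.png',p[:,:,::-1])
p,d=grab_frame('scene');cv2.imwrite('pics/scene2.png',p[:,:,::-1])
a,b=cv2.imread('pics/top0.png'),cv2.imread('pics/top2.png')
print(np.abs(a[130:320,150:420].astype(int)-b[130:320,150:420]).mean())
E
```

```text
bin xy 11.028215904418486 4.6909401145839595 z 243.4641877879896 tip 151.9641877879896 F [ 0.26155539 -0.23555577 -0.23789393] 85.61418261399062 15.375
18.598505523066926
```

View pics/l17.png

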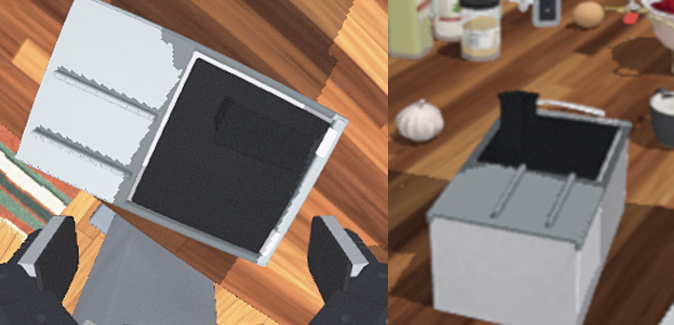

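View pics/top2.png

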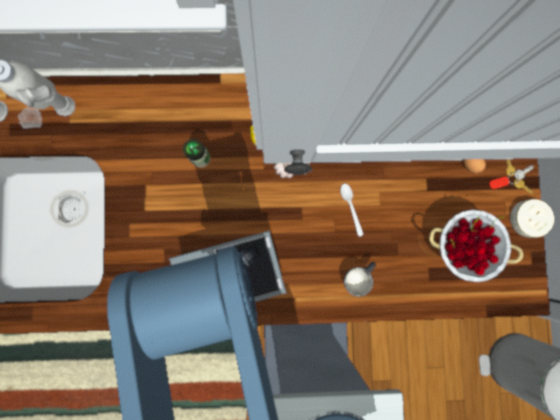

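View pics/scene2.png

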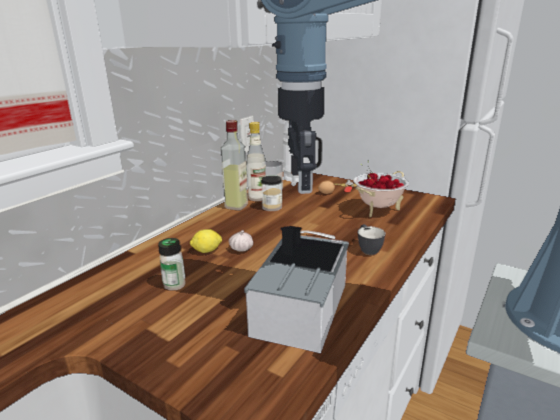

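```bash
python3 - <<'E'
from h import *
a,b=cv2.imread('pics/scene0.png'),cv2.imread('pics/scene2.png')
cv2.imwrite('pics/cmp.png',np.hstack([cv2.resize(x[220:300,245:360],None,fx=3.4,fy=3.4,interpolation=cv2.INTER_CUBIC) for x in(a,b)]))
d0=np.load('pics/scene0.npy');p,d=grab_frame('scene')
for n,(u,v) in dict(ribtop=(291,231),flap=(305,262),flapfree=(290,262),far=(325,255)).items(): print(n,d0[v,u],d[v,u])
E
```

```text
ribtop 782.34534 786.6205
flap 785.25336 786.7683
flapfree 787.77423 787.25006
far 808.5235 809.4973
```

View pics/cmp.png

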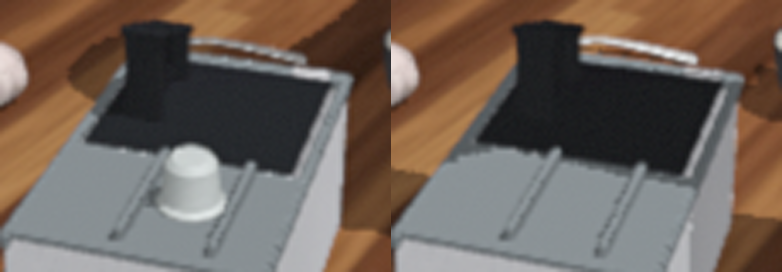

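Rib and flap are back at their shut position; the capsule is no longer on the lid. Handing in.

```bash
python3 -c "
from h import *
print(job.finish_job())"
```

```text
the job is handed in; nothing more can be done
None
```

The capsule is in the bin and the flap has sprung shut; I handed the job in at about 15.5 s. One finger pressed the raised rib and held the flap open. The other finger pushed the capsule along the chute and over the edge.

**What didn't go to plan:**
- **Failed first try:** the finger on the rib slipped off its near end and wedged against it, with about 25 N sideways. I lifted off and the flap shut, with nothing on it.
- **Early push:** I then pushed the capsule about 11 mm along the chute with the flap shut, because the two fingers could not otherwise reach both the rib and the capsule. The capsule stayed on the ledge, clear of the flap.
- **Unexplained force:** just after the drop, with the finger still on the rib, the wrist showed about 12 N. It read zero once I lifted off.

**Last checks:**
- **Capsule:** it was seen tipping over the edge with the flap wide open, and was gone in the next picture. I never saw it on the bin floor, because the flap hides it.
- **Flap:** the before and after pictures show the flap and rib back in their shut position. Depth readings agree within about 1.5 mm on the flap. The rib top reads 4 mm different, which I put down to an edge pixel.
- **Cup, teaspoon and jar:** they stand where they were in the top and scene pictures.
- **Robot:** it is clear of everything, with no force at the wrist.

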